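# Lock the carousel drive and seat the fitting socket on its hub nut

## Task

On the sample-carousel drive unit, first throw the black-knobbed rotor-lock lever into the notch marked with the black arrowhead. Then find which of the sockets in the metal tray fits the hex nut on the rotor hub by trying them on it, standing any that does not fit back upright in the tray, and seat the one that fits fully down over the nut. Finish still gripping that socket, seated on the nut, with the lever in its notch, the other sockets upright in the tray and the bottle, cup and screwdriver left alone.

Things in the scene. Friction and masses are not known exactly. Their poses are not given: they have to be found in the camera images.
- unit: Fixed carousel drive unit: white flat housing 240 (x) x 340 (y) x 40 mm, origin at the centre of its underside on the bench. On top, centred at (0, -50 mm), a white rotor disc 196 mm across, top 52 mm above the bench, with capped vials (top 70 mm above the bench) on a circle 158 mm across, and an aluminium hub flange 64 mm across, top 60 mm above the bench.
- nut: Steel hex nut fixed on top of the hub flange, does not turn: 30 mm across flats, 20 mm high in all (straight flats for 16 mm, then a cone narrowing to 22 mm across at the top). Origin at the centre of its underside, 60 mm above the bench. Two flats face its +y and -y, two corners lie on its x axis.
- lock_lever (a joint): Rotor-lock lever, swings level about an upright axis at point lever_pivot, range -0.6 to 0.6 rad, counter-clockwise from above positive; at 0 the arm points along the unit's -x, positive is towards the rotor. Starts near the negative end. In the marked lock notch at +0.35 (unmarked notches at -0.45 and -0.05). Takes about 3 N at the knob; no spring: stays where it is left.
- lever_pivot (a point): Point on the lever's axis, 80 mm above the bench (at the height of the middle of the knob). Fixed to the unit.
- lever_knob (a point): Middle of the lever's upright round black knob, 18 mm in diameter, from 56 to 102 mm above the bench, point at 80 mm; 75 mm from the pivot. The flat lever arm runs under it, 50 to 56 mm above the bench, with a pointer beyond it towards a toothed steel arc whose gaps are the notches.
- lock_notch (a point): Where the middle of the knob (point lever_knob) is when the lever lies in the notch marked by a black arrowhead on the housing, 80 mm above the bench. Fixed to the unit.
- tray: Fixed open aluminium tray 220 (x) x 250 (y) mm with a rim 16 mm high, walls 4 mm; origin at the centre of its underside on the bench. Inner floor 4 mm above the bench. Holds the three sockets, about 120 mm apart, in any order.
- socket_a: Loose steel socket, 0.15-0.29 kg, standing mouth down: round sleeve 46 mm in diameter, 31 mm high, hex opening 24 mm deep below; on top an upright flat grip bar 46 mm long (its x), 12 mm thick (its y), 31 to 70 mm above the mouth. Origin: centre of the mouth. Two hex flats face its y, so it goes on when its yaw differs from the nut's by a multiple of 60 degrees.
- socket_b: Second socket, from outside just like socket_a in all it says. Of these two, one is 32.5 mm across flats and fits the nut, the other is 25 mm and stops on top of it, 13 mm or more too high; only trying tells. When the right one is seated its mouth rests on the hub flange, its origin level with the nut's origin.
- socket_c: Smaller loose steel socket in the tray, same height and same grip bar, but its sleeve is only 28 mm in diameter with a 15 mm hex: plainly too small for the nut. Origin at the centre of the mouth.
- reagent_bottle: Bystander: amber bottle 64 mm in diameter, 130 mm tall, standing beyond the work. Origin at the centre of its underside.
- steel_cup: Bystander: steel cup 80 mm across, 85 mm tall, standing beyond the tray. Origin at the centre of its underside.
- screwdriver: Bystander: screwdriver lying on the bench beyond the drive unit, handle end to its -x.
Things that resemble listed ones, but are neither listed nor needed, are in the scene too. What is shaped like the socket_c but pink or turquoise is not meant.

How it is judged:
On the way, in this order (a step that is already met when the one before it is completed fails the run):
1. the lever is in the marked lock notch (value of joint lock_lever between 0.26 and 0.44 rad), for 0.2 s.
2. the fitting socket is down over the nut (((z of socket_a in the frame of nut below 0.004 m and horizontal distance between socket_a and nut below 0.004 m) or (z of socket_b in the frame of nut below 0.004 m and horizontal distance between socket_b and nut below 0.004 m))), for 0.2 s.
At the end, for the whole second after the job is handed in: The socket that fits is down over the nut (mouth within 3 mm of the hub flange, within 4 mm of the nut's axis, upright within 0.08 rad), at rest and still gripped by the fingers (more than 1 N); the lever is within 0.09 rad of the marked notch; the other two sockets stand upright in the tray (all of step 1 and angle between socket_c's own z axis and vertical below 0.15 rad and z of socket_c in the frame of tray below 0.012 m and x of socket_c in the frame of tray between -0.106 and 0.106 m and y of socket_c in the frame of tray between -0.121 and 0.121 m and ((z of socket_a in the frame of nut below 0.003 m and horizontal distance between socket_a and nut below 0.004 m and angle between socket_a's own z axis and vertical below 0.08 rad and contact force between the fingers and socket_a above 1 N and linear speed of socket_a below 0.02 m/s and angle between socket_b's own z axis and vertical below 0.15 rad and z of socket_b in the frame of tray below 0.012 m and x of socket_b in the frame of tray between -0.106 and 0.106 m and y of socket_b in the frame of tray between -0.121 and 0.121 m) or (z of socket_b in the frame of nut below 0.003 m and horizontal distance between socket_b and nut below 0.004 m and angle between socket_b's own z axis and vertical below 0.08 rad and contact force between the fingers and socket_b above 1 N and linear speed of socket_b below 0.02 m/s and angle between socket_a's own z axis and vertical below 0.15 rad and z of socket_a in the frame of tray below 0.012 m and x of socket_a in the frame of tray between -0.106 and 0.106 m and y of socket_a in the frame of tray between -0.121 and 0.121 m))); the arm keeps its last pose, push and grip.
It fails at once if a bystander (bottle, cup or screwdriver) is moved more than 40 mm (distance of any of reagent_bottle, steel_cup, screwdriver from where it was at the start of the episode above 0.04 m).
It also fails if it takes over 72 s, if anything falls off the work surface, if the arm or the gripper's body presses on something with over 40 N, if the wrist force passes 120 N, or if a joint passes its speed limit or range.

## Robot

A 6-joint arm with a two-finger parallel gripper is mounted at the origin on the work surface. World frame = base frame: x ahead of the robot, y to its left, z up, the work surface at z = 0. Lengths are in m, angles in rad, forces in N, time in s.
With the tool pointing down it reaches from about 0.325 to 0.9 m from the base axis. Payload 3.5 kg.
Tool frame: the origin (TCP) lies at the very end of the fingers, on their centre line; the grasp point (between the pads) lies 19 mm behind it; z points along the fingers, y is the direction in which the jaws open and shut (so a half turn about z gives the same grasp; the last joint's range is limited). The gripper opens to 85 mm and grips with 20 to 120 N. Pads are 22 mm wide; open, the fingers measure 114 mm over their backs; the gripper's body (76 mm by 85 mm) begins 54 mm behind the grasp point. The pads swing forward as they close: fully open they stand 13 mm farther back than shut.
Start: joints at [-1.248, 0.276, -0.026, 1.268, 0, 1.467], TCP at [0.258, -0.569, 0.231] pointing down, gripper open.
Joint ranges: [-3.12, 3.12], [-0.85, 1.88], [-1.08, 1.24], [-1.95, 2.15], [-1.57, 1.53], [-3.14, 3.14]. Speed limits (rad/s): [2.57, 2.57, 3.14, 3.14, 3.14, 3.14].

## Interface

Orientations are given as a unit quaternion [w, x, y, z].
In Python, from cell import readout, viewer, close_job gives the robot as it stands. The module is installed in compiled form; this text tells all that it offers.
- The arm moves only by the shell command python3 -m inch 'ROWS' [OPENING]. ROWS is JSON, a list of rows, each an object with "translation": the shift along the tool's x, y, z in mm, a list of three; "turn": the turn about the tool's z in degrees. A call has exactly 10 rows; each row is the pose to reach, as a shift and turn from the pose commanded when the call began, along the tool's axes at that moment; what a row does not reach only later rows make up. A row lasts 1/10 s, in which the tool goes at most 50 mm and 8.59 degrees, less where a joint would pass 70% of its speed; a pose out of reach is approached as far as the arm can. A call with a gripper value outside its range is refused whole. OPENING is the gripper command: -1 is fully open, 1 is shut, values between are in proportion, set as the call begins (- or left out, the last holds). The fingers move at their own pace and stop on an object; the grip force is fixed at half the most. Time passes only in rows, so rows that repeat a pose let the fingers close, or fill a call up. It gives the time, the measured TCP pose, the force and the opening at its end, in the units of the state.
- readout.get_state(): the state, without advancing time (a new reading comes with each control period).
- viewer.camera(name): name is "side" or "top" or "wrist"; returns the picture (420x560x3 uint8, blue, green, red); there is no depth.
- viewer.camera_params(name): a dict with "fovy" (degrees; the focal length in pixels is half the picture's height over the tangent of half this angle, whatever the lens; pixels are square), "cx", "cy" (the principal point, pixels), "distortion" ([k1, k2, p1, p2, k3] as OpenCV has them; the pictures are not rectified), "world_to_cam" (4x4, takes a point from world to camera coordinates). Camera axes: x right, y up, looking along -z (the intrinsics and any distortion apply to the point x, -y, -z); pixel columns grow to the right and rows downward; lengths in m; the calibration is good to about 2 mm. A picture is of the moment at which its call begins: read the wrist's pose just before it. camera_params takes no time and is no camera call; for the wrist camera it gives the pose at the moment of the call.
- close_job(): hands the job in, once; it reports no verdict.
The state is a dict: "clock": time; "joint_pos": joint angles; "qd": joint speeds; "joint_torque": joint torques, N m; "tool_pos": TCP position; "tool_rot": TCP orientation; "ft_force": force on the tool from outside, world axes, zero at the start; "wrist_torque": the same for the moment, N m; "opening": finger opening in m.
Only numpy, scipy, OpenCV 4.12 (cv2) and the standard library are available. Lean on these libraries where they do the work, as an engineer would, in place of code of your own. Each camera call takes 0.05 s, during which the arm holds its last target.

## Working session

There is one attempt and no reset: what is moved stays moved. The work goes in short steps, Python scripts to look and compute and a shell command to move; the robot and the scene stay as the last step left them, time stands still between calls to the robot, and variables do not carry over. Pictures are saved under pics/ and viewed, and the job is handed in when it is done.

```bash
mkdir -p pics
cat > h.py <<'E'
import numpy as np, cv2
from cell import readout, viewer
def K(p):
    f=210/np.tan(np.radians(p["fovy"])/2)
    return np.array([[f,0,p["cx"]],[0,f,p["cy"]],[0,0,1]])
def ray(p,u,v):
    d=np.array(p["distortion"],float)
    x=cv2.undistortPoints(np.array([[[u,v]]],float),K(p),d)[0,0]
    T=np.array(p["world_to_cam"]); R=T[:3,:3]; t=T[:3,3]
    return -R.T@t, R.T@np.array([x[0],-x[1],-1.])
def at_z(p,u,v,z):
    o,d=ray(p,u,v); return o+d*(z-o[2])/d[2]
def proj(p,P):
    T=np.array(p["world_to_cam"]); c=T[:3,:3]@np.array(P,float)+T[:3,3]
    q=np.array([c[0],-c[1],-c[2]])
    return cv2.projectPoints(q[None],np.zeros(3),np.zeros(3),K(p),np.array(p["distortion"],float))[0][0,0]
E
python3 - <<'E'
from h import *
s=readout.get_state(); print({k:np.round(v,4) for k,v in s.items()})
for n in ["side","top","wrist"]:
    p=viewer.camera_params(n); print(n,p["fovy"],p["cx"],p["cy"],np.round(p["distortion"],3),np.round(np.linalg.inv(p["world_to_cam"]),3).tolist())
    cv2.imwrite(f"pics/{n}0.png",viewer.camera(n))
E
```

```text
{'clock': np.float64(0.0), 'joint_pos': array([-1.2484,  0.2772, -0.0279,  1.268 ,  0.    ,  1.4674]), 'qd': array([ 0.0001,  0.001 ,  0.0004, -0.0003, -0.001 ,  0.0003]), 'joint_torque': array([-1.00000e-03, -4.45505e+01,  2.95207e+01,  1.64000e-02,
       -1.00000e-04, -0.00000e+00]), 'tool_pos': array([ 0.2579, -0.5685,  0.2301]), 'tool_rot': array([-1.100e-03,  9.774e-01,  2.113e-01, -1.000e-04]), 'ft_force': array([-0.2042,  0.3588,  0.0565]), 'wrist_torque': array([ 0.0124, -0.0307, -0.0032]), 'opening': np.float64(0.0854)}
side 52.94697423654492 283.0185173442456 211.4999206921706 [-0.015  0.     0.     0.     0.   ] [[0.979, 0.138, -0.151, 0.412], [-0.204, 0.722, -0.661, -0.588], [0.018, 0.678, 0.735, 0.698], [0.0, 0.0, 0.0, 1.0]]
top 54.58865543734914 279.9045160126913 214.14031121117767 [0.024 0.    0.    0.    0.   ] [[0.002, 0.999, -0.034, 0.479], [-1.0, 0.001, -0.022, -0.023], [-0.022, 0.034, 0.999, 0.905], [0.0, 0.0, 0.0, 1.0]]
wrist 58.598615617503455 277.8041613657546 216.5464737338535 [0.017 0.    0.    0.    0.   ] [[0.413, 0.866, 0.282, 0.333], [-0.911, 0.393, 0.126, -0.536], [-0.002, -0.309, 0.951, 0.373], [0.0, 0.0, 0.0, 1.0]]
```

View pics/top0.png

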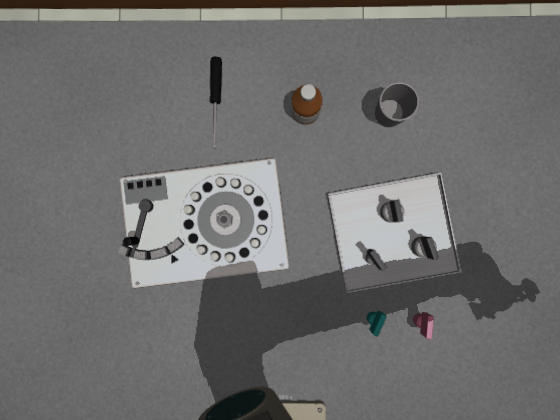

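View pics/side0.png

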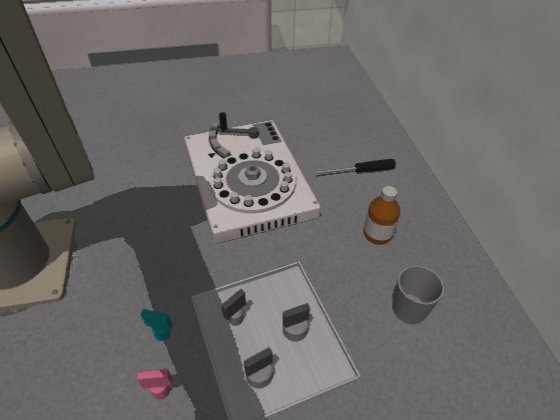

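View pics/wrist0.png

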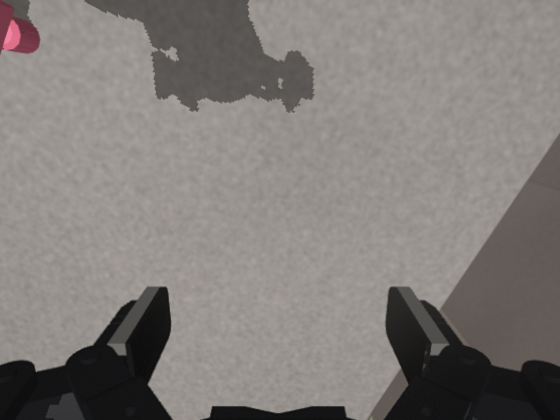

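Run:
```python
import cv2
t=cv2.imread("pics/top0.png")
cv2.imwrite("pics/u0.png",cv2.resize(t[150:300,110:300],None,fx=4,fy=4,interpolation=cv2.INTER_CUBIC))
cv2.imwrite("pics/t0.png",cv2.resize(t[165:300,320:470],None,fx=4.4,fy=4.4,interpolation=cv2.INTER_CUBIC))
```

```text
(no output)
```

View pics/u0.png

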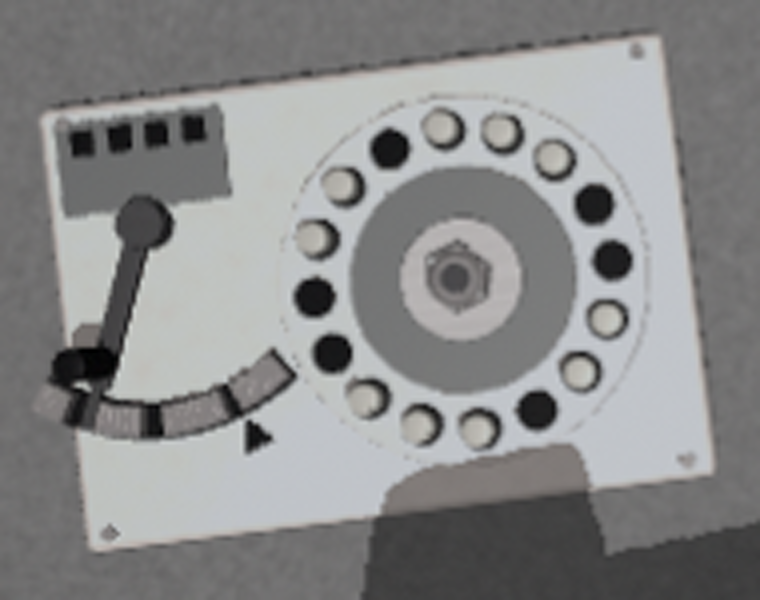

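View pics/t0.png

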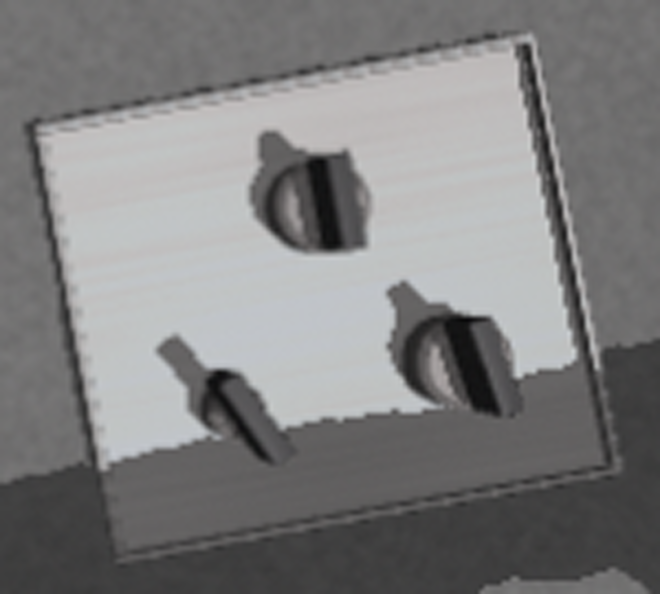

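```bash
cat > m.py <<'E'
from h import *
p=viewer.camera_params("top")
U=lambda x,y:(x/4+110-.375,y/4+150-.375)
T=lambda x,y:(x/4.4+320-.4,y/4.4+165-.4)
C=np.array([at_z(p,*U(*q),.04) for q in [(41,112),(660,36),(714,474),(92,550)]])
print("corners",C.round(4)); 
for i in range(4): print(np.linalg.norm(C[i]-C[(i+1)%4]).round(4))
c=C.mean(0)
a=(C[0]-C[3])+(C[1]-C[2]); b=(C[0]-C[1])+(C[3]-C[2])
yx=np.arctan2(a[1],a[0]); yy=np.arctan2(-b[0],b[1]); print("unit",c,np.degrees([yx,yy]))
y=(yx*.24+yy*.34)/.58
R=np.array([[np.cos(y),-np.sin(y)],[np.sin(y),np.cos(y)]])
print("nut pred",c[:2]+R@[0,-.05],"nut cam",at_z(p,*U(456,278),.08)[:2],"hub",at_z(p,*U(461,279),.06)[:2])
for z in (.056,.06,.07,.08): print("piv",z,at_z(p,*U(144,222),z)[:2])
pv=at_z(p,*U(144,222),.06)[:2]
print("pivot in unit",R.T@(pv-c[:2]))
k=at_z(p,*U(68,366),.102)[:2]; d=R.T@(k-pv); print("knob",k,np.linalg.norm(d),np.arctan2(-d[1],-d[0]))
for t in (-.5,-.05,.35): print(t,pv+R@(-.075*np.array([np.cos(t),np.sin(t)])))
Tc=np.array([at_z(p,*T(*q),.016) for q in [(33,124),(532,36),(619,467),(120,560)]])
print("tray",Tc.mean(0),Tc.round(3)[:,:2].tolist())
for n,q in dict(A=[(328,155),(350,153),(367,243),(343,249)],B=[(473,320),(497,320),(522,405),(500,415)],Cc=[(216,378),(240,372),(297,452),(270,463)]).items():
    P=np.array([at_z(p,*T(*e),.074) for e in q]); v=P[0]+P[1]-P[2]-P[3]
    print(n,P.mean(0)[:2],np.degrees(np.arctan2(v[1],v[0])),np.linalg.norm(v)/2)
E
python3 m.py
```

```text
corners [[ 0.5869  0.339   0.04  ]
 [ 0.6275  0.0074  0.04  ]
 [ 0.3946 -0.0216  0.04  ]
 [ 0.3536  0.3082  0.04  ]]
0.3341
0.2346
0.3324
0.2352
unit [0.49065249 0.1582615  0.04      ] [7.31577315 7.03244526]
nut pred [0.49687559 0.10865028] nut cam [0.49725814 0.10943175] hub [0.49717306 0.11003096]
piv 0.056 [0.52699627 0.2773967 ]
piv 0.06 [0.52677201 0.27598105]
piv 0.07 [0.52621134 0.27244192]
piv 0.08 [0.52565068 0.26890278]
pivot in unit [0.05049026 0.11230871]
knob [0.45306422 0.2978429 ] 0.07688158172749399 -0.4131216996757482
-0.5 [0.45698983 0.30346646]
-0.05 [0.45198164 0.27037736]
0.35 [0.4600677  0.24169497]
tray [ 0.47158972 -0.24919779  0.016     ] [[0.556, -0.107], [0.6, -0.351], [0.389, -0.39], [0.342, -0.149]]
A [ 0.5161979  -0.24508648] 9.307870414889305 0.042969077258006846
B [ 0.4406588  -0.31278837] 15.28548513380481 0.04253878290346255
Cc [ 0.41676307 -0.20267569] 33.59513056494203 0.04518614441761563
```

```bash
python3 -m inch '[{"translation":[30,-31,0],"turn":-8},{"translation":[60,-62,0],"turn":-16},{"translation":[90,-93,0],"turn":-24},{"translation":[120,-124,0],"turn":-32},{"translation":[150,-155,0],"turn":-40},{"translation":[180,-186,0],"turn":-48},{"translation":[210,-217,0],"turn":-56},{"translation":[240,-248,0],"turn":-64},{"translation":[270,-279,0],"turn":-72},{"translation":[300,-310,0],"turn":-80}]' -0.4
cat > go.py <<'E'
import sys
from h import *
from scipy.spatial.transform import Rotation as Rr
# usage: go.py x y z yaw(deg of tool x)
s=readout.get_state(); q=np.array(s["tool_rot"]); R=Rr.from_quat(q[[1,2,3,0]]).as_matrix()
yaw=np.degrees(np.arctan2(R[1,0],R[0,0])); P=np.array(s["tool_pos"])
print("t",round(float(s["clock"]),2),"pos",P.round(4),"yaw",yaw.round(2),"tilt",np.degrees(np.arccos(-R[2,2])).round(2),"open",np.round(s["opening"],4),"F",np.round(s["ft_force"],1),"q",np.round(s["joint_pos"],2))
if len(sys.argv)>3:
    t=np.array([float(v) for v in sys.argv[1:4]])
    print("tool mm",(R.T@(t-P)*1000).round(1))
if len(sys.argv)>4: print("turn",(-((float(sys.argv[4])-yaw+180)%360-180)).round(2))
E
python3 go.py 0.453 0.297 0.15 187
```

```text
clock: 1.15
tool_pos: [0.4034, -0.1612, 0.2312]
tool_rot: [0.0, 0.611, 0.792, 0.0]
ft_force: [1.5, 0.2, 0.1]
opening: 0.0599
t 1.15 pos [ 0.4034 -0.1612  0.2312] yaw 104.7 tilt 0.01 open 0.0599 F [1.5 0.2 0.1] q [-0.53 -0.07 -0.41  1.23  0.    0.78]
tool mm [430.6 164.3  81.2]
turn -82.3
```

```bash
python3 -m inch '[{"translation":[44,17,0],"turn":-8.3},{"translation":[88,34,0],"turn":-16.6},{"translation":[132,50,10],"turn":-25},{"translation":[176,67,20],"turn":-33.3},{"translation":[220,84,30],"turn":-41.6},{"translation":[264,100,40],"turn":-50},{"translation":[308,117,50],"turn":-58},{"translation":[350,134,60],"turn":-66.5},{"translation":[391,149,70],"turn":-75},{"translation":[430,164,80],"turn":-82}]'
python3 - <<'E'
from h import *
for n in ["top","wrist"]:
    cv2.imwrite(f"pics/{n}1.png",viewer.camera(n))
E
python3 go.py 0.453 0.297 0.075 187
```

```text
clock: 2.15
tool_pos: [0.4548, 0.2963, 0.1507]
tool_rot: [-0.0, -0.059, 0.998, -0.0]
ft_force: [0.2, -0.1, 0.7]
opening: 0.0599
t 2.25 pos [0.4548 0.2981 0.1497] yaw -173.23 tilt 0.09 open 0.0601 F [-0.4 -0.6  0.6] q [ 0.46  0.19 -0.31  1.07  0.    0.34]
tool mm [ 1.9 -1.  74.7]
turn -0.23
```

View pics/wrist1.png

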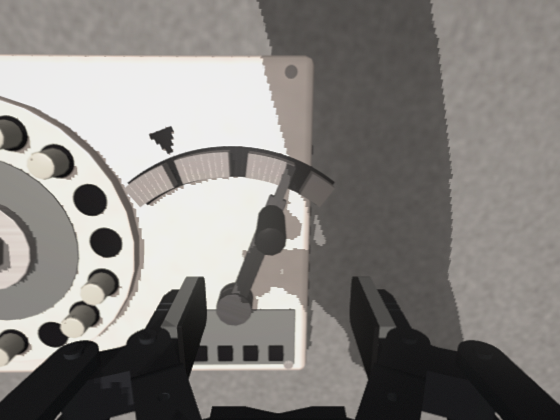

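Run:
```python
from h import *
p=viewer.camera_params("wrist")
print("knob top",at_z(p,272,214,.102),"bottom",at_z(p,268,244,.056))
print("pivot",at_z(p,234,302,.06),at_z(p,234,302,.065))
print("notch gap",at_z(p,171,172,.056))
for t in (.102,): print(proj(p,[.453,.298,.102]),proj(p,[.497,.1095,.08]))
```

```text
knob top [0.43897532 0.29291744 0.102     ] bottom [0.47515779 0.2936392  0.056     ]
pivot [0.520106   0.27456834 0.06      ] [0.5170663  0.27487246 0.065     ]
notch gap [0.43311903 0.22663715 0.056     ]
[278.34515771 239.32554792] [-35.65015317 259.32221519]
```

Run:
```python
from h import *
p=viewer.camera_params("wrist")
print("knob top",at_z(p,268,243,.102),"bottom",at_z(p,272,212,.056))
s=readout.get_state();print(s["tool_pos"])
```

```text
knob top [0.45581045 0.29262013 0.102     ] bottom [0.45215364 0.29377122 0.056     ]
[0.45483125 0.29813067 0.14966747]
```

```bash
python3 -m inch '[{"translation":[1,-2,30],"turn":0},{"translation":[1,-2,60],"turn":0},{"translation":[1,-2,77],"turn":0},{"translation":[1,-2,77],"turn":0},{"translation":[1,-2,77],"turn":0},{"translation":[1,-2,77],"turn":0},{"translation":[1,-2,77],"turn":0},{"translation":[1,-2,77],"turn":0},{"translation":[1,-2,77],"turn":0},{"translation":[1,-2,77],"turn":0}]' 
python3 -m inch '[{"translation":[0,0,0],"turn":0},{"translation":[0,0,0],"turn":0},{"translation":[0,0,0],"turn":0},{"translation":[0,0,0],"turn":0},{"translation":[0,0,0],"turn":0},{"translation":[0,0,0],"turn":0},{"translation":[0,0,0],"turn":0},{"translation":[0,0,0],"turn":0},{"translation":[0,0,0],"turn":0},{"translation":[0,0,0],"turn":0}]' 1
python3 - <<'E'
from h import *
for n in ["wrist"]:
    cv2.imwrite(f"pics/{n}2.png",viewer.camera(n))
pv=np.array([.5265,.2755]); y=np.radians(7.1)
R=np.array([[np.cos(y),-np.sin(y)],[np.sin(y),np.cos(y)]])
for t in np.arange(-.45,.46,.1): print(round(t,2),(pv+R@(-.075*np.array([np.cos(t),np.sin(t)]))).round(4))
E
python3 go.py 0.46 0.2417 0.073 187
```

```text
clock: 3.25
tool_pos: [0.4547, 0.2923, 0.0747]
tool_rot: [0.0, -0.056, 0.998, 0.0]
ft_force: [-0.0, -0.3, -0.3]
opening: 0.0602
clock: 4.25
tool_pos: [0.4535, 0.2935, 0.0745]
tool_rot: [-0.001, -0.056, 0.998, 0.002]
ft_force: [-3.9, 4.5, 3.8]
opening: 0.0163
-0.45 [0.4555 0.2995]
-0.35 [0.4534 0.2923]
-0.25 [0.4521 0.2849]
-0.15 [0.4515 0.2775]
-0.05 [0.4517 0.27  ]
0.05 [0.4526 0.2625]
0.15 [0.4543 0.2552]
0.25 [0.4567 0.2481]
0.35 [0.4598 0.2413]
0.45 [0.4635 0.2348]
t 4.3 pos [0.4535 0.2935 0.0746] yaw -173.55 tilt 0.2 open 0.0163 F [-3.5  3.1  2.6] q [ 0.45  0.26 -0.4   0.91  0.    0.34]
tool mm [ -0.7 -52.2   1.4]
turn -0.55
```

View pics/wrist2.png

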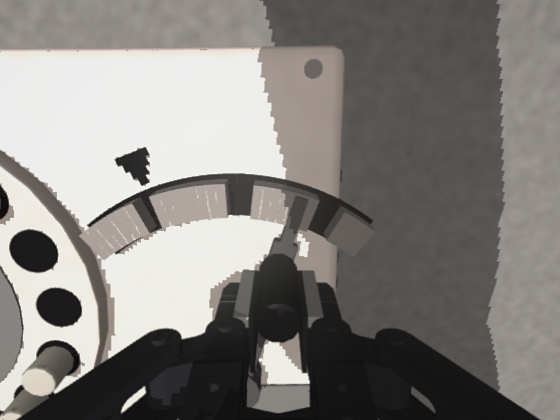

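```bash
python3 -m inch '[{"translation":[2,-6,0],"turn":0},{"translation":[3.3,-12,0],"turn":0},{"translation":[4.4,-18,0],"turn":0},{"translation":[4.8,-24,0],"turn":0},{"translation":[4.7,-30,0],"turn":0},{"translation":[4,-36,0],"turn":0},{"translation":[2.8,-42,0],"turn":0},{"translation":[1,-48,0],"turn":0},{"translation":[-0.5,-52,0],"turn":0},{"translation":[-0.5,-52,0],"turn":0}]'
python3 - <<'E'
from h import *
for n in ["wrist","top"]:
    cv2.imwrite(f"pics/{n}3.png",viewer.camera(n))
E
python3 go.py 0.46 0.2417 0.073 187
```

```text
clock: 5.3
tool_pos: [0.456, 0.2417, 0.0744]
tool_rot: [-0.005, -0.058, 0.998, 0.002]
ft_force: [-11.9, 4.4, 11.8]
opening: 0.0165
t 5.4 pos [0.456  0.2417 0.0744] yaw -173.37 tilt 0.57 open 0.0163 F [-11.1   3.5  10.9] q [ 0.36  0.23 -0.45  0.9   0.01  0.24]
tool mm [-4.  -0.5  1.4]
turn -0.37
```

View pics/wrist3.png

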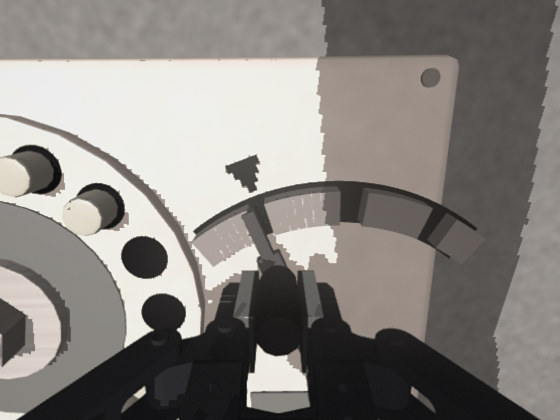

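Run:
```python
import cv2
t=cv2.imread("pics/wrist3.png")
cv2.imwrite("pics/c3.png",cv2.resize(t[140:300,180:360],None,fx=4,fy=4,interpolation=cv2.INTER_CUBIC))
```

```text
(no output)
```

View pics/c3.png

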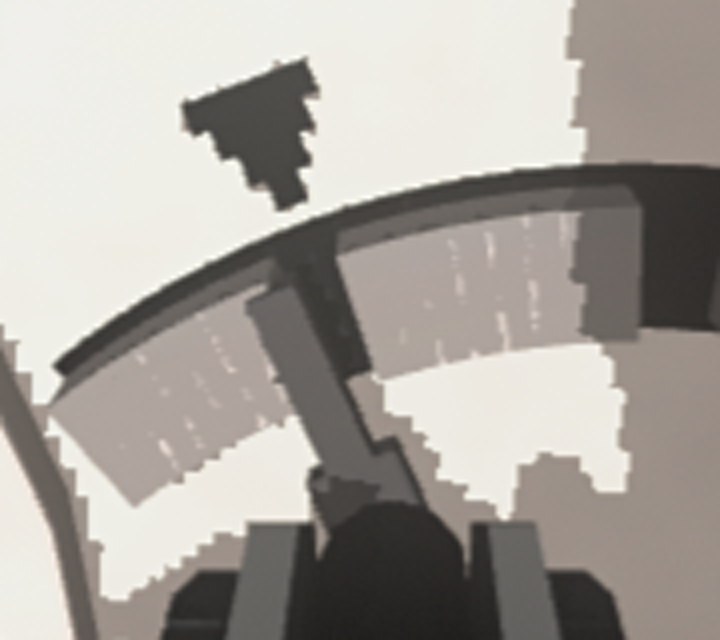

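Run:
```python
import cv2
t=cv2.imread("pics/top3.png")
cv2.imwrite("pics/d3.png",cv2.resize(t[180:280,110:220],None,fx=6,fy=6,interpolation=cv2.INTER_CUBIC))
```

```text
(no output)
```

View pics/d3.png

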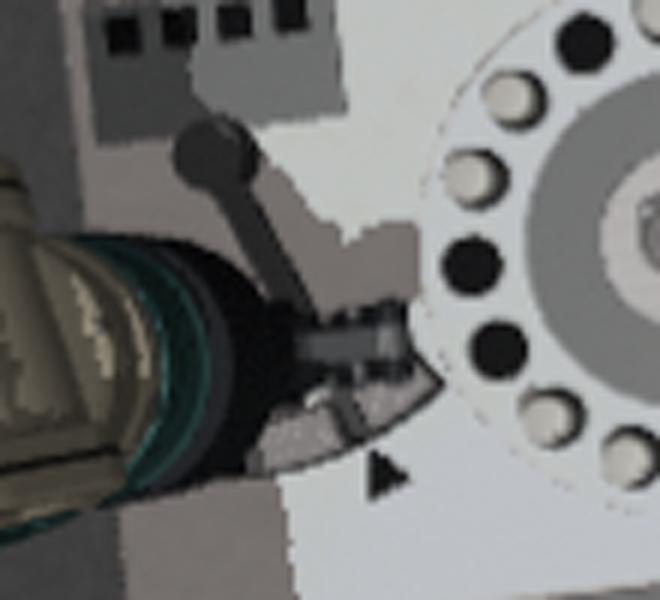

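```bash
python3 -m inch '[{"translation":[0,0,0],"turn":0},{"translation":[0,0,0],"turn":0},{"translation":[0,0,0],"turn":0},{"translation":[0,0,0],"turn":0},{"translation":[0,0,-10],"turn":0},{"translation":[0,0,-40],"turn":0},{"translation":[0,0,-80],"turn":0},{"translation":[0,0,-120],"turn":0},{"translation":[-20,-30,-120],"turn":0},{"translation":[-40,-70,-120],"turn":0}]' -0.2
python3 - <<'E'
from h import *
for n in ["wrist","top"]:
    cv2.imwrite(f"pics/{n}4.png",viewer.camera(n))
t=cv2.imread("pics/top4.png")
cv2.imwrite("pics/d4.png",cv2.resize(t[180:280,110:220],None,fx=6,fy=6,interpolation=cv2.INTER_CUBIC))
p=viewer.camera_params("wrist"); import json
json.dump({k:np.array(v).tolist() for k,v in p.items()},open("pics/w4.json","w"))
E
python3 go.py 0.497 .1095 0.2 187
```

```text
clock: 6.4
tool_pos: [0.5104, 0.1763, 0.1976]
tool_rot: [0.003, -0.058, 0.998, 0.001]
ft_force: [0.6, -0.2, -0.4]
opening: 0.0512
t 6.5 pos [0.5118 0.1724 0.196 ] yaw -173.89 tilt 0.27 open 0.0515 F [0.3 0.4 0.5] q [ 0.21  0.15 -0.27  1.16 -0.    0.1 ]
tool mm [ 21.4 -61.   -4. ]
turn -0.89
```

View pics/wrist4.png

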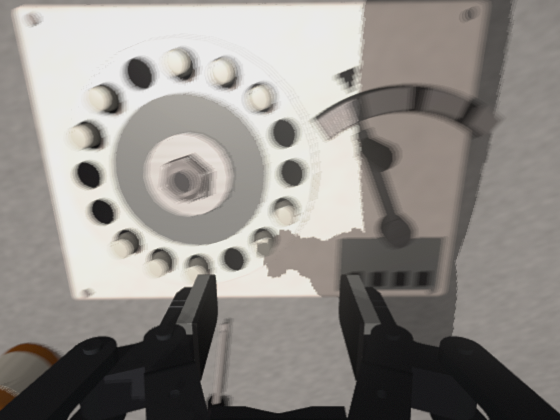

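View pics/d4.png

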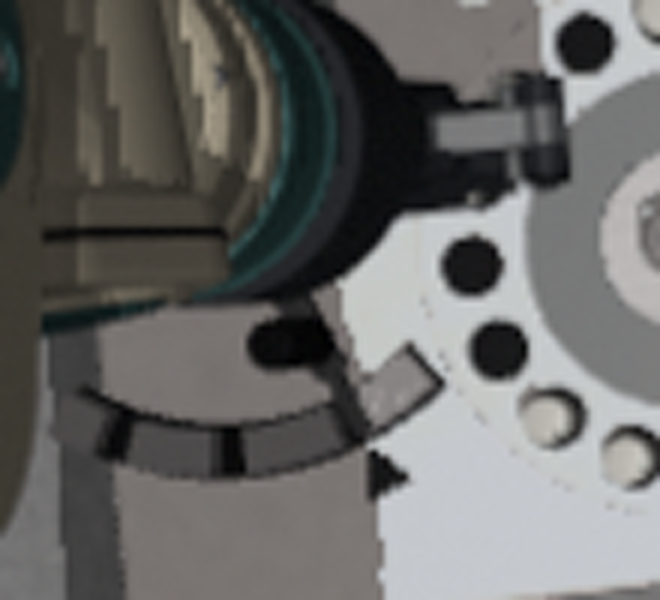

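```bash
python3 go.py .514 -.247 .19 189.3; python3 -m inch '[{"translation":[5,-42,0],"turn":0},{"translation":[9,-84,0],"turn":0},{"translation":[13,-126,0],"turn":0},{"translation":[18,-168,0],"turn":0},{"translation":[22,-210,0],"turn":-1},{"translation":[27,-252,0],"turn":-2},{"translation":[32,-294,3],"turn":-3},{"translation":[37,-336,6],"turn":-3},{"translation":[41,-378,6],"turn":-3},{"translation":[46,-420,6],"turn":-3}]' -0.3
python3 go.py .516 -.245 .19 189.3
```

```text
t 6.5 pos [0.5118 0.1724 0.196 ] yaw -173.89 tilt 0.27 open 0.0515 F [0.3 0.4 0.5] q [ 0.21  0.15 -0.27  1.16 -0.    0.1 ]
tool mm [  42.6 -417.3    6.5]
turn -3.19
clock: 7.5
tool_pos: [0.5092, -0.2483, 0.1887]
tool_rot: [0.0, -0.082, 0.997, 0.0]
ft_force: [1.1, 0.2, 0.3]
opening: 0.0553
t 7.5 pos [ 0.5092 -0.2483  0.1887] yaw -170.61 tilt 0.02 open 0.0553 F [1.1 0.2 0.3] q [-0.57  0.2  -0.22  1.15  0.   -0.73]
tool mm [-7.3  2.1 -1.3]
turn 0.09
```

```bash
python3 - <<'E'
from h import *
import json
viewer.camera("side")
p=viewer.camera_params("wrist"); cv2.imwrite("pics/wrist5.png",viewer.camera("wrist"))
json.dump({k:np.array(v).tolist() for k,v in p.items()},open("pics/w5.json","w"))
t=viewer.camera("top"); cv2.imwrite("pics/top5.png",t)
cv2.imwrite("pics/d5.png",cv2.resize(t[150:300,110:300],None,fx=4,fy=4,interpolation=cv2.INTER_CUBIC))
E
python3 go.py .516 -.245 .19 189.3
```

```text
t 7.65 pos [ 0.5095 -0.2491  0.1886] yaw -170.82 tilt 0.03 open 0.0555 F [-0.2  0.7 -0.5] q [-0.57  0.2  -0.22  1.15  0.   -0.73]
tool mm [-7.1  3.  -1.3]
turn -0.12
```

View pics/wrist5.png

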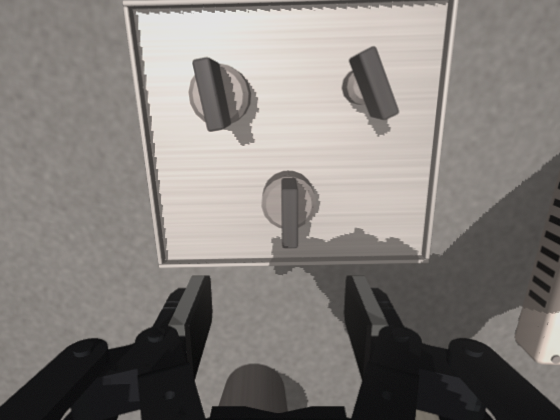

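View pics/d5.png

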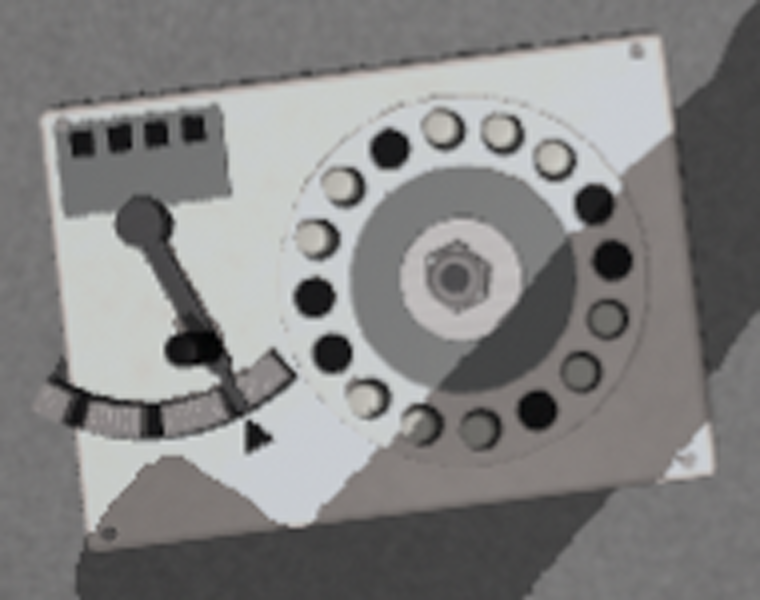

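Run:
```python
import cv2
t=cv2.imread("pics/wrist5.png")
a=cv2.resize(t[160:260,240:340],None,fx=5,fy=5,interpolation=cv2.INTER_CUBIC)
b=cv2.resize(t[50:150,170:270],None,fx=5,fy=5,interpolation=cv2.INTER_CUBIC)
import numpy as np
cv2.imwrite("pics/e5.png",cv2.resize(np.hstack([a,b]),(800,400)))
```

```text
(no output)
```

View pics/e5.png

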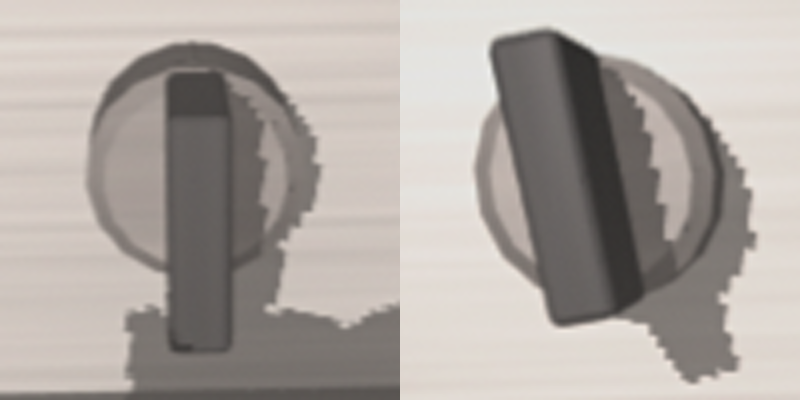

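Run:
```python
from h import *
import json
p=json.load(open("pics/w5.json"))
for n,o,q in [("A",(240,160),[(168,116),(230,116),(231,350),(170,350)]),("B",(170,50),[(92,42),(152,31),(212,304),(158,323)])]:
    P=np.array([at_z(p,o[0]+x/4-.4,o[1]+y/4-.4,.074) for x,y in q]); v=P[0]+P[1]-P[2]-P[3]
    print(n,P.mean(0)[:2].round(4),np.degrees(np.arctan2(v[1],v[0])),np.linalg.norm(v)/2,np.linalg.norm(P[0]-P[1]))
```

```text
A [ 0.5175 -0.2463] -170.00133328562907 0.044736412282783224 0.010964327385321304
B [ 0.4415 -0.3132] -160.68745002102074 0.0435783235386972 0.009786127700463346
```

```bash
python3 go.py .517 -.2457 .043 190.0
```

```text
t 7.65 pos [ 0.5095 -0.2491  0.1886] yaw -170.82 tilt 0.03 open 0.0555 F [-0.2  0.7 -0.5] q [-0.57  0.2  -0.22  1.15  0.   -0.73]
tool mm [ -7.9   2.2 145.7]
turn -0.82
```

```bash
python3 -m inch '[{"translation":[-5,1,20],"turn":-0.8},{"translation":[-8,2,50],"turn":-0.8},{"translation":[-8,2,80],"turn":-0.8},{"translation":[-8,2,110],"turn":-0.8},{"translation":[-8,2,130],"turn":-0.8},{"translation":[-8,2,146],"turn":-0.8},{"translation":[-8,2,146],"turn":-0.8},{"translation":[-8,2,146],"turn":-0.8},{"translation":[-8,2,146],"turn":-0.8},{"translation":[-8,2,146],"turn":-0.8}]'
python3 go.py .517 -.2457 .043 190.0
python3 -m inch '[{"translation":[0,0,0],"turn":0},{"translation":[0,0,0],"turn":0},{"translation":[0,0,0],"turn":0},{"translation":[0,0,0],"turn":0},{"translation":[0,0,0],"turn":0},{"translation":[0,0,0],"turn":0},{"translation":[0,0,0],"turn":0},{"translation":[0,0,0],"turn":0},{"translation":[0,0,0],"turn":0},{"translation":[0,0,0],"turn":0}]' 1
python3 go.py .497 .1095 0.2 187
python3 - <<'E'
from h import *
cv2.imwrite("pics/wrist6.png",viewer.camera("wrist"))
E
```

```text
clock: 8.65
tool_pos: [0.5181, -0.2441, 0.0438]
tool_rot: [0.001, -0.089, 0.996, -0.001]
ft_force: [-0.0, -0.7, 0.3]
opening: 0.0557
t 8.65 pos [ 0.5181 -0.2441  0.0438] yaw -169.78 tilt 0.14 open 0.0557 F [-0.  -0.7  0.3] q [-0.55  0.35 -0.36  0.86  0.   -0.73]
tool mm [ 1.3 -1.4  0.8]
turn 0.22
clock: 9.65
tool_pos: [0.5171, -0.244, 0.0424]
tool_rot: [0.0, -0.089, 0.996, -0.0]
ft_force: [-0.0, -1.1, 0.5]
opening: 0.011
t 9.65 pos [ 0.5171 -0.244   0.0424] yaw -169.81 tilt 0.03 open 0.011 F [-0.  -1.1  0.5] q [-0.55  0.35 -0.36  0.86 -0.   -0.73]
tool mm [ -42.8  351.4 -157.7]
turn 3.19
```

View pics/wrist6.png

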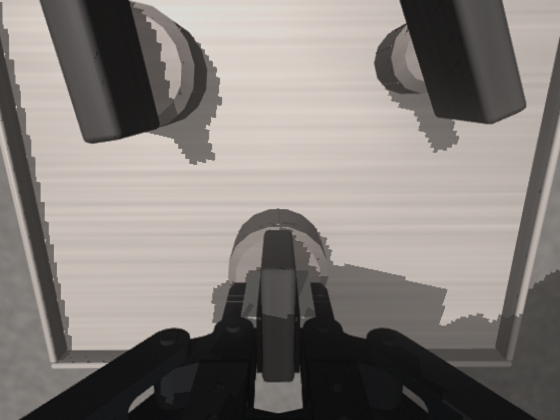

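Run:
```python
from h import *
import cv2
t=cv2.imread("pics/wrist6.png")
cv2.imwrite("pics/e6.png",cv2.resize(t[200:400,200:360],None,fx=3.6,fy=3,interpolation=cv2.INTER_CUBIC))
```

```text
(no output)
```

View pics/e6.png

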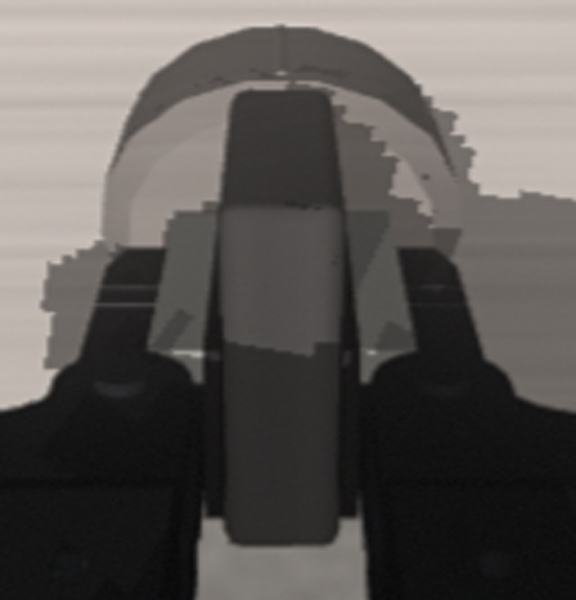

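```bash
cat > held.py <<'E'
from h import *
from scipy.spatial.transform import Rotation as Rr
def tool():
    s=readout.get_state(); q=np.array(s["tool_rot"]); return np.array(s["tool_pos"]),Rr.from_quat(q[[1,2,3,0]]).as_matrix()
E
python3 - <<'E'
from held import *
p=viewer.camera_params("wrist"); P,R=tool()
for n,u,v,z in [("near",278.7,269,.074),("far",278.6,381,.074),("base front(+23)",278.3,209.3,.004),("top front(+23)",278.3,225,.035)]:
    print(n,(R.T@(at_z(p,u,v,z)-P)*1000).round(2))
E
```

```text
near [ 22.61  -0.08 -31.54]
far [-22.28  -0.11 -31.54]
base front(+23) [21.77 -0.14 38.46]
top front(+23) [24.22 -0.17  7.46]
```

```bash
python3 -m inch '[{"translation":[0,0,-40],"turn":0},{"translation":[0,0,-85],"turn":0},{"translation":[-10,40,-110],"turn":0},{"translation":[-22,84,-130],"turn":1},{"translation":[-34,128,-138],"turn":2},{"translation":[-46,172,-138],"turn":3},{"translation":[-58,216,-138],"turn":3.2},{"translation":[-70,260,-138],"turn":3.2},{"translation":[-81,304,-138],"turn":3.2},{"translation":[-91,345,-138],"turn":3.2}]'
python3 -c "
from h import *; viewer.camera('top');viewer.camera('top'); viewer.camera('top')"
python3 - <<'E'
from h import *
import json
p=viewer.camera_params("wrist"); cv2.imwrite("pics/wrist7.png",viewer.camera("wrist"))
json.dump({k:np.array(v).tolist() for k,v in p.items()},open("pics/w7.json","w"))
E
python3 go.py .497 .1095 0.15 187
```

```text
clock: 10.7
tool_pos: [0.544, 0.1142, 0.1792]
tool_rot: [-0.001, -0.061, 0.998, 0.0]
ft_force: [0.9, -0.9, -2.3]
opening: 0.0111
t 10.9 pos [0.5442 0.1129 0.1792] yaw -172.86 tilt 0.15 open 0.0111 F [ 0.8  0.7 -2.7] q [ 0.09  0.19 -0.25  1.13 -0.   -0.04]
tool mm [47.2  2.5 29.3]
turn 0.14
```

View pics/wrist7.png

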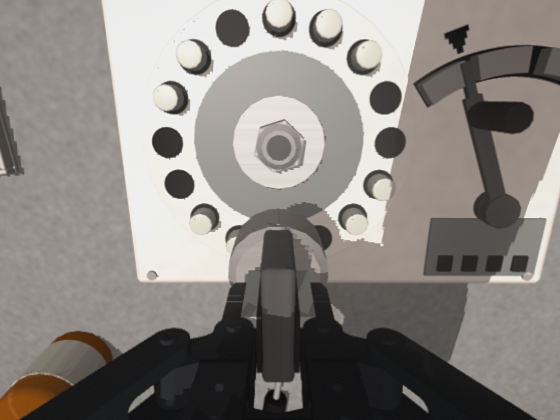

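Run:
```python
import cv2
t=cv2.imread("pics/wrist7.png")
cv2.imwrite("pics/e7.png",cv2.resize(t[90:200,225:335],None,fx=5.4,fy=5.4,interpolation=cv2.INTER_CUBIC))
```

```text
(no output)
```

View pics/e7.png

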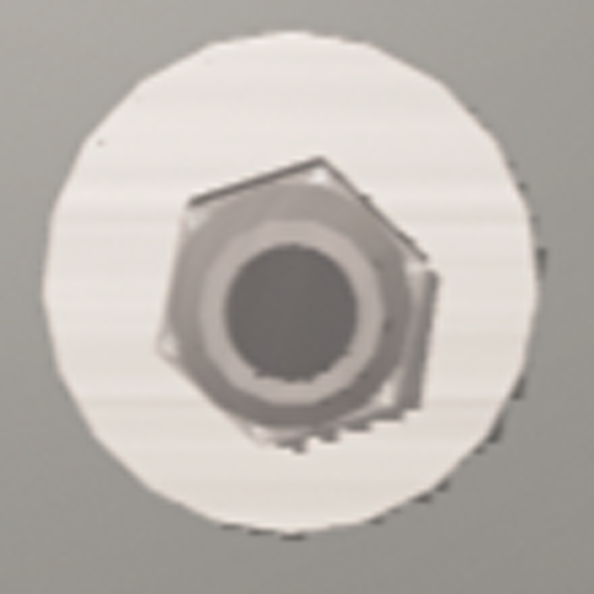

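Run:
```python
from held import *
import json
p=json.load(open("pics/w7.json"));P,R=tool()
f=lambda x,y,z: at_z(p,225+x/5.4-.4,90+y/5.4-.4,z)
# flange: fit ellipse centre via extremes
F=[f(43,285,.06),f(540,285,.06),f(293,30,.06),f(293,533,.06)]
c=np.array([ (F[0]+F[1])/2, (F[2]+F[3])/2 ]); print("flange",c.round(4)[:,:2].tolist(),np.linalg.norm(F[0]-F[1]),np.linalg.norm(F[2]-F[3]))
print("nut top hole c",f(292,311,.08)[:2].round(4),"cone outer edge c@.076", f(291,305,.076)[:2].round(4))
cc=np.mean(F,0)[:2]
for z,L in ((.06,[(190,203),(322,158),(432,265)]),(.076,[(172,200),(322,172),(428,265),(162,348),(262,438),(412,408)])):
    for q in L:
        d=f(*q,z)[:2]-cc; print(z,q,(np.degrees(np.arctan2(d[1],d[0]))).round(1),(np.linalg.norm(d)*1000).round(1))
print(P,R[:,0])
```

```text
flange [[0.4986, 0.1089], [0.4993, 0.1092]] 0.0636712099744369 0.0635877878741948
nut top hole c [0.4993 0.109 ] cone outer edge c@.076 [0.4991 0.1089]
0.06 (190, 203) -122.2 16.8
0.06 (322, 158) 174.2 16.6
0.06 (432, 265) 106.5 18.1
0.076 (172, 200) -123.2 18.8
0.076 (322, 172) 174.6 15.8
0.076 (428, 265) 113.2 16.9
0.076 (162, 348) -64.4 16.7
0.076 (262, 438) -5.7 16.7
0.076 (412, 408) 56.5 19.3
[0.54417855 0.11287359 0.17917515] [-0.99223826 -0.12432195  0.00269822]
```

Run:
```python
from held import *
import json
p=json.load(open("pics/w7.json"))
t=cv2.imread("pics/wrist7.png")
out=[]
for yaw in (-5,-2):
    im=cv2.resize(t[90:200,225:335],None,fx=5.4,fy=5.4,interpolation=cv2.INTER_CUBIC)[100:500,100:500].copy()
    for z,r,n,col in ((.06,.01732,6,(0,0,255)),(.076,.01732,6,(0,200,0)),(.08,.011,40,(255,0,0))):
        pts=[]
        for k in range(n):
            a=np.radians(yaw+k*360/n); u=proj(p,[.4991+r*np.cos(a),.1090+r*np.sin(a),z])
            pts.append([(u[0]-225+.4)*5.4-100,(u[1]-90+.4)*5.4-100])
        cv2.polylines(im,[np.int32(np.round(pts))],True,col,1)
    out.append(im)
cv2.imwrite("pics/o7.png",np.hstack(out))
```

```text
(no output)
```

View pics/o7.png

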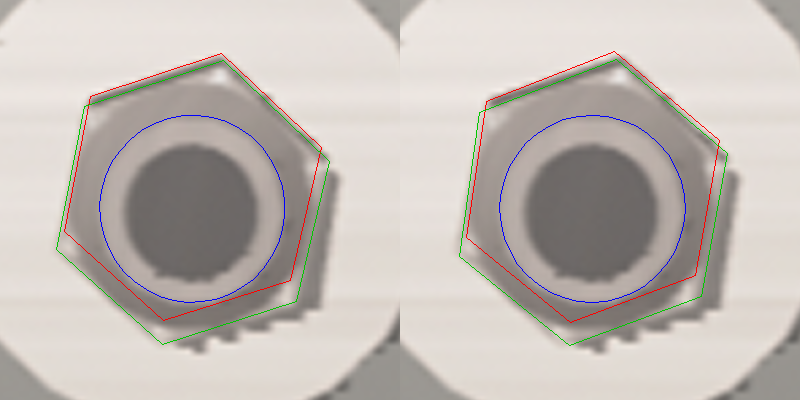

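```bash
python3 go.py .4991 .1090 0.130 175
```

```text
t 10.9 pos [0.5442 0.1129 0.1792] yaw -172.86 tilt 0.15 open 0.0111 F [ 0.8  0.7 -2.7] q [ 0.09  0.19 -0.25  1.13 -0.   -0.04]
tool mm [45.1  1.8 49.3]
turn 12.14
```

```bash
python3 -m inch '[{"translation":[15,1,5],"turn":6},{"translation":[32,1.8,15],"turn":12},{"translation":[45,1.8,30],"turn":12.1},{"translation":[45,1.8,40],"turn":12.1},{"translation":[45,1.8,47],"turn":12.1},{"translation":[45,1.8,49],"turn":12.1},{"translation":[45,1.8,49],"turn":12.1},{"translation":[45,1.8,49],"turn":12.1},{"translation":[45,1.8,49],"turn":12.1},{"translation":[45,1.8,49],"turn":12.1}]'
python3 go.py .4991 .1090 0.101 175
python3 - <<'E'
from h import *
cv2.imwrite("pics/wrist8.png",viewer.camera("wrist"))
E
```

```text
clock: 11.9
tool_pos: [0.5011, 0.1083, 0.1318]
tool_rot: [0.0, 0.044, 0.999, 0.0]
ft_force: [0.2, 0.3, -2.7]
opening: 0.0109
t 11.9 pos [0.5011 0.1083 0.1318] yaw 174.9 tilt 0.05 open 0.0109 F [ 0.2  0.3 -2.7] q [ 0.09  0.15 -0.4   1.01  0.    0.18]
tool mm [ 2.1  0.5 30.8]
turn -0.1
```

View pics/wrist8.png

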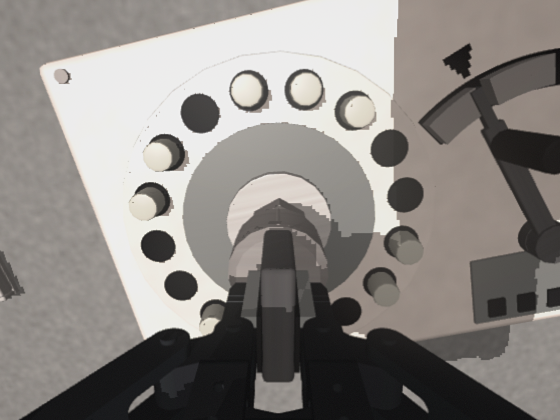

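```bash
cat > avg.py <<'E'
from held import *
import sys
A=[];F=[]
for i in range(6):
    im=viewer.camera("wrist"); P,R=tool(); A.append(P); F.append(readout.get_state()["ft_force"])
A=np.array(A); print("mean",A.mean(0).round(5),"std",A.std(0).round(5),"F",np.mean(F,0).round(2))
yaw=np.degrees(np.arctan2(R[1,0],R[0,0])); print("yaw",yaw.round(2),"open",readout.get_state()["opening"],"t",readout.get_state()["clock"])
if len(sys.argv)>1: print("tool mm",(R.T@(np.array([float(v) for v in sys.argv[1:4]])-A.mean(0))*1000).round(2))
E
python3 avg.py .4991 .1090 .13
python3 - <<'E'
from held import *
p=viewer.camera_params("wrist");P,R=tool()
im=cv2.imread("pics/wrist8.png")
c=cv2.resize(im[160:320,220:340],None,fx=4,fy=4,interpolation=cv2.INTER_CUBIC)
for cx,cy,col in ((.4991,.109,(0,0,255)),(.5011,.1083,(0,200,0))):
  for z in (.06,.076):
    pts=[]
    for k in range(6):
        a=np.radians(-5+k*60); u=proj(p,[cx+.01732*np.cos(a),cy+.01732*np.sin(a),z]); pts.append([(u[0]-220+.4)*4,(u[1]-160+.4)*4])
    cv2.polylines(c,[np.int32(np.round(pts))],True,col,1)
pts=[]
for k in range(72):
    a=np.radians(k*5); u=proj(p,[.4991+.032*np.cos(a),.109+.032*np.sin(a),.06]); pts.append([(u[0]-220+.4)*4,(u[1]-160+.4)*4])
cv2.polylines(c,[np.int32(np.round(pts))],True,(255,0,0),1)
cv2.imwrite("pics/o8.png",c)
E
```

```text
mean [0.50067 0.10828 0.13147] std [1.1e-04 2.0e-05 1.0e-04] F [ 0.03 -0.06 -2.39]
yaw 174.9 open 0.011095039967878273 t 12.25
tool mm [1.63 0.58 1.47]
```

View pics/o8.png

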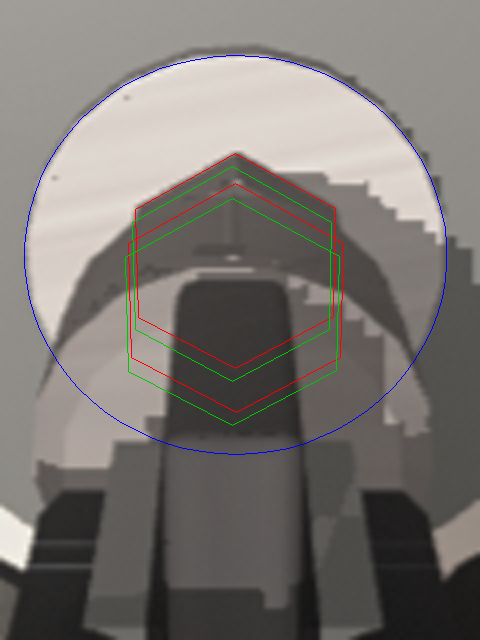

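```bash
python3 -m inch '[{"translation":[1.7,0.6,0],"turn":0},{"translation":[1.7,0.6,4],"turn":0},{"translation":[1.7,0.6,8],"turn":0},{"translation":[1.7,0.6,11],"turn":0},{"translation":[1.7,0.6,13],"turn":0},{"translation":[1.7,0.6,15],"turn":0},{"translation":[1.7,0.6,17],"turn":0},{"translation":[1.7,0.6,19],"turn":0},{"translation":[1.7,0.6,19],"turn":0},{"translation":[1.7,0.6,19],"turn":0}]'
python3 avg.py .4991 .1090 .0985
python3 -c "
from h import *
cv2.imwrite('pics/wrist9.png',viewer.camera('wrist'));cv2.imwrite('pics/side9.png',viewer.camera('side'))"
```

```text
clock: 13.25
tool_pos: [0.4989, 0.109, 0.1123]
tool_rot: [-0.0, 0.045, 0.999, 0.0]
ft_force: [0.6, 0.2, -2.2]
opening: 0.011
mean [0.49904 0.10897 0.11245] std [2.e-05 1.e-05 3.e-05] F [-0.05 -0.34 -2.45]
yaw 174.89 open 0.01111726407980444 t 13.55
tool mm [-0.05  0.03 13.95]
```

View pics/wrist9.png

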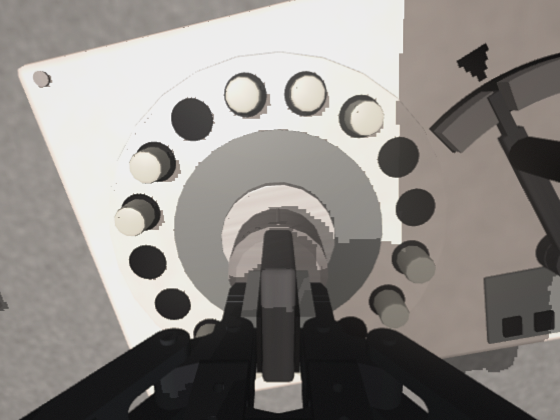

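```bash
python3 -m inch '[{"translation":[0,0,3],"turn":0},{"translation":[0,0,5],"turn":0},{"translation":[0,0,7],"turn":0},{"translation":[0,0,9],"turn":0},{"translation":[0,0,11],"turn":0},{"translation":[0,0,13],"turn":0},{"translation":[0,0,14],"turn":0},{"translation":[0,0,14.5],"turn":0},{"translation":[0,0,14.5],"turn":0},{"translation":[0,0,14.5],"turn":0}]'
python3 avg.py .4991 .1090 .0985
python3 -c "
from h import *
cv2.imwrite('pics/wrist10.png',viewer.camera('wrist'));cv2.imwrite('pics/side10.png',cv2.resize(viewer.camera('side')[110:240,180:330],None,fx=5,fy=4.5))"
```

```text
clock: 14.65
tool_pos: [0.4989, 0.1089, 0.0984]
tool_rot: [0.0, 0.045, 0.999, -0.0]
ft_force: [-2.7, -0.2, 6.2]
opening: 0.0112
mean [0.49887 0.10895 0.09841] std [2.e-05 1.e-05 2.e-05] F [-3.06 -0.28  5.55]
yaw 174.9 open 0.011223618148985792 t 14.95
tool mm [-0.23  0.07 -0.09]
```

View pics/wrist10.png

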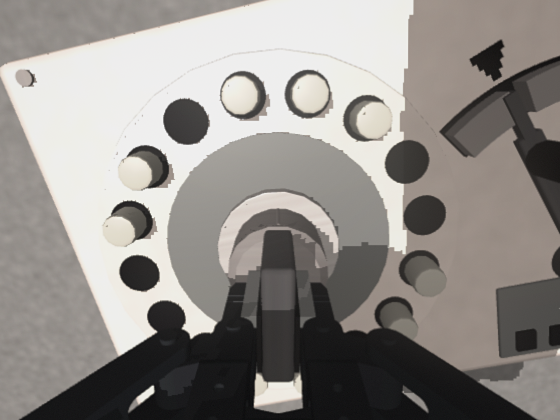

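View pics/side10.png

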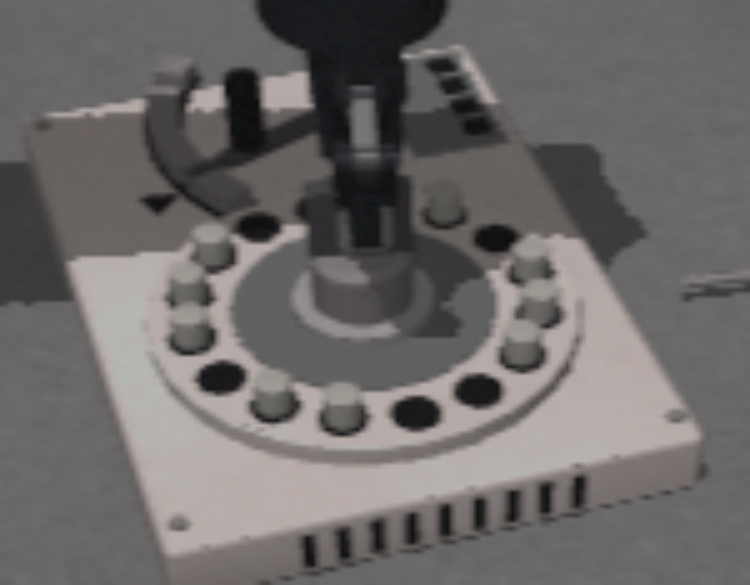

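```bash
python3 -c "
from cell import close_job
print(close_job())"; python3 go.py
```

```text
the job is handed in; nothing more can be done
None
the job is handed in; nothing more can be done
```

I put the lever in the marked notch, and the first large socket I tried fitted the nut. I handed the job in at about 15 s with that socket seated and still gripped; no verdict is reported.

- **Lever:** I gripped the black knob and swung it along its arc. The overhead picture after release showed the pointer in the notch by the arrowhead, and later views showed it still there. In the overhead view the arm lay at about 0.36 rad against the wanted 0.35. While I still held the knob, the wrist view looked about 0.05 rad too far, which the pictures after release did not bear out.
- **Nut:** the pictures showed it at about −5° yaw rather than lined up with the unit's 7°. I turned the socket to match.
- **Socket:** I took the one nearest the far side of the tray. It passed the height where the small one would have stopped without any contact force. At the end the fingers were at 98.4 mm, which puts the mouth about 60.0 mm above the bench, level with the hub flange.
- **Last checks:** the socket was within about 0.3 mm of the measured nut centre, pressing down with roughly 8 N, and the finger opening of 11.2 mm shows the bar was still held.
- **Not checked again:** I never touched the other two sockets, the bottle, the cup or the screwdriver. I took no separate final picture of them.

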